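# Pack the glue jar and the cement tin into the leatherworker's kit box

### The arm

A 7-joint arm with a two-finger parallel gripper is mounted at the origin on the work surface. World frame = base frame: x ahead of the robot, y to its left, z up, the work surface at z = 0. Lengths are in m, angles in rad, forces in N, time in s.
With the tool pointing down it reaches from about 0.4 to 0.85 m from the base axis. Payload 4.5 kg.
Tool frame: the origin (TCP) lies midway between the tips of the shut fingers; the grasp point (between the pads) lies 19 mm behind it; z points along the fingers, y is the line along which they close (so a half turn about z gives the same grasp; the last joint's range is limited). The gripper opens to 88 mm and grips with 3 to 60 N. Pads are 18 mm wide; open, the fingers measure 123 mm over their backs; the gripper's body (75 mm by 187 mm) begins 45 mm behind the grasp point.
Start: joints at [1.206, 0.689, -0.195, 1.565, 0.157, 0.902, -0.215], TCP at [0.243, -0.576, 0.239] pointing down, gripper open.
Joint ranges: [-3.01, 3.01], [-0.46, 2.08], [-1.47, 1.51], [0.13, 2.56], [-1, 4.14], [0.04, 2.09], [-2.66, 2.66]. Speed limits (rad/s): [2.57, 2.57, 3.14, 3.14, 3.14, 3.14, 3.14].

### API

Orientations are given as a unit quaternion [x, y, z, w].
In Python, from plant import r, eyes, finish_job gives the robot as it stands. The module is installed in compiled form; this text tells all that it offers.
- The arm moves only by the tool move_arm, never from a script. Its argument "motion" is a list of rows, each a list of 7 numbers: the shift along the tool's x, y, z in mm, then the turn, a rotation vector about the tool's x, y, z in degrees, then the closure, from 0 (fully open) to 1 (shut). A call has 1 to 5 rows; each row is the pose to reach, as a shift and turn from the pose commanded when the call began, along the tool's axes at that moment; what a row does not reach only later rows make up. A row lasts 1/8 s, in which the tool goes at most 62.5 mm and 10.7 degrees, less where a joint would pass 70% of its speed; a pose out of reach is approached as far as the arm can. A call with a gripper value outside its range is refused whole. The fingers move at their own pace and stop on an object; "newtons" is the grip in N (left out, the last holds). Time passes only in rows, so rows that repeat a pose let the fingers close. It gives the time, the measured TCP pose, the force, the opening and the grip force at its end, in the units of the state.
- r.get_state(): the state, without advancing time (a new reading comes with each control period).
- eyes.snapshot(name): name is "side" or "top"; returns a dict with "frame" (384x512x3 uint8, red, green, blue), "z_map" (384x512 float32, m along the optical axis (not along the pixel's ray), 0 where there is no reading), "intrinsics" (3x3 intrinsics, pixels), "dist" ([k1, k2, p1, p2, k3] as OpenCV has them; the pictures are not rectified), "world_to_cam" (4x4, takes a point from world to camera coordinates). Camera axes: x right, y down, z forward; pixel columns grow to the right and rows downward; lengths in m; the calibration is good to about 2 mm. A picture is of the moment at which its call begins.
- finish_job(): hands the job in; it is judged then, once.
The state is a dict: "clock": time; "q": joint angles; "qd": joint speeds; "joint_torque": joint torques, N m; "tool_pos": TCP position; "eef_rot": TCP orientation; "contact_force": force on the tool from outside, world axes, zero at the start; "moment": the same for the moment, N m; "opening": opening from 0.0 (shut) to 1.0 (fully open); "finger_force": force on a finger pad.
Only numpy, scipy, OpenCV 4.12 (cv2) and the standard library are available. Lean on these libraries where they do the work, as an engineer would, in place of code of your own. Each camera call takes 0.05 s, during which the arm holds its last target. There are 200 camera calls.

### The job

Pack the amber jar with the black lid and the red square tin side by side into the empty bay of the wooden kit box, both upright, flat on its floor, the tin squared up with the box's sides; it does not matter which of the two takes which end. Lower each one in gently rather than dropping it, let go of both, and leave the green jar with the green lid standing where it is.

Things in the scene. Friction and masses are not known exactly. Their poses are not given: they have to be found in the camera images.
- bay (a point): Centre of the inner floor (5 mm above the table) of the empty bay of the open wooden kit box, which is fixed to the table at varying yaw. Bay inside: 74 mm wide (point x) by 140 mm long (point y); z up. Walls 6 mm thick, tops 35 mm above the bay floor (40 above the table). Beyond its +y end, past a 6 mm partition, a 70 mm long bay holds two thread reels, below the rim.
- jar_mid (a point): Centre (half-way up, on the axis) of the amber glass jar with a black lid and a paper band: a closed upright cylinder, 54 mm diameter over its whole height of 85 mm; z up along its axis. Loose, about 0.2 kg, stands on the table.
- tin_mid (a point): Centre (half-way up the 85 mm total height) of the closed red square tin with a yellow band: body 50 x 50 mm (sides along this point's x and y) and 75 mm high, then a round steel cap 28 mm diameter and 10 mm high in the middle of the top; z up. Loose, about 0.25 kg, stands on the table at any yaw.
- greenjar_mid (a point): Centre (half-way up) of the green glass jar with a green lid, 54 mm diameter, 85 mm high: a bystander. A white bottle with a blue cap (50 mm diameter, 125 mm high) and a yellow thread reel (44 mm diameter, 45 mm high) stand near and are not needed. Amber jar, tin, green jar and bottle stand in any arrangement, at least 95 mm apart centre to centre.
Mind the look-alikes: they are no part of the job. Of the things that look like the part that bears bay, the larger one is meant.

How it is judged:
At the end, for the whole second after the job is handed in: Jar and tin stand in the bay at rest: centres within 15 mm of its centre line, within 50 mm of its middle lengthwise, 34 to 51 mm above its floor (42.5 is home), upright within 0.15 rad; tin square to the box within 0.21 rad, any quarter turn; green jar upright within 30 mm of its start (x of jar_mid in the frame of bay between -0.015 and 0.015 m and y of jar_mid in the frame of bay between -0.05 and 0.05 m and z of jar_mid in the frame of bay between 0.034 and 0.051 m and angle between each of jar_mid, tin_mid's own z axis and vertical below 0.15 rad and linear speed of each of jar, tin below 0.03 m/s and x of tin_mid in the frame of bay between -0.015 and 0.015 m and y of tin_mid in the frame of bay between -0.05 and 0.05 m and z of tin_mid in the frame of bay between 0.034 and 0.051 m and (angle between the x axis of tin_mid and the x axis of bay, either way round below 0.21 rad or angle between the x axis of tin_mid and the y axis of bay, either way round below 0.21 rad) and distance of greenjar_mid from where it was at the start of the episode below 0.03 m and angle between greenjar_mid's own z axis and vertical below 0.3 rad); the robot touches nothing.
It fails at once if the amber jar is dropped into the bay (faster than 0.6 m/s there, a fall of about 20 mm) (horizontal distance between jar_mid and bay below 0.07 m and z of jar_mid in the frame of bay below 0.06 m and linear speed of jar above 0.6 m/s).
It fails at once if the tin is dropped into the bay (faster than 0.6 m/s there, a fall of about 20 mm) (horizontal distance between tin_mid and bay below 0.07 m and z of tin_mid in the frame of bay below 0.06 m and linear speed of tin above 0.6 m/s).
It fails at once if the green jar is moved more than 30 mm or tipped (not (distance of greenjar_mid from where it was at the start of the episode below 0.03 m and angle between greenjar_mid's own z axis and vertical below 0.3 rad)).
It also fails if it takes over 58 s, if anything falls off the work surface, if the arm or the gripper's body presses on something with over 40 N, if the wrist force passes 120 N, or if a joint passes its speed limit or range.

## Working session

There is one attempt and no reset: what is moved stays moved. The work goes in short steps, Python scripts to look and compute and a tool call to move; the robot and the scene stay as the last step left them, time stands still between calls to the robot, and variables do not carry over. Pictures are saved under pics/ and viewed, at most 10 in all, crops included, and the job is handed in when it is done.

Besides the shell and the picture viewer there is one more tool, called after "Request:" as name([rows], argument=value, ...), one row to a line, values as JSON. move_arm: Moves the arm, as the interface text tells. Its arguments: {"type":"object","properties":{"motion":{"type":"array","items":{"type":"array","items":{"type":"number"}}},"newtons":{"type":"number"}},"required":["motion"]}

```bash
mkdir -p pics; cat > h.py <<'E'
import numpy as np, cv2
from plant import r, eyes, finish_job
def cloud(s):
    z=s["z_map"]; h,w=z.shape
    uv=np.stack(np.meshgrid(np.arange(w),np.arange(h)),-1).reshape(-1,1,2).astype(np.float32)
    n=cv2.undistortPoints(uv,s["intrinsics"],np.array(s["dist"])).reshape(h,w,2)
    p=np.concatenate([n*z[...,None],z[...,None]],-1)
    T=np.linalg.inv(s["world_to_cam"])
    P=p@T[:3,:3].T+T[:3,3]; P[z==0]=np.nan
    return P
E
python3 - <<'E'
from h import *
print(r.get_state())
for n in("top","side"):
    s=eyes.snapshot(n); cv2.imwrite(f"pics/{n}0.png",s["frame"][...,::-1]); np.savez(f"{n}0.npz",**s)
    print(n,np.linalg.inv(s["world_to_cam"]).round(3).tolist(),s["intrinsics"].tolist())
E
```

```text
{'clock': 0.0, 'q': array([ 1.2058093 ,  0.68999659, -0.19450415,  1.56636245,  0.1573063 ,
        0.90249075, -0.21508073]), 'qd': array([-1.83847103e-04,  1.24779612e-04, -1.59740233e-03,  5.81890604e-04,
        7.50178717e-05, -1.14822309e-03,  7.37119119e-04]), 'joint_torque': array([-9.88164829e-04, -5.27563477e+01, -1.26710795e+00, -1.53428382e+01,
       -5.26009791e-02,  6.66146341e-03,  1.90318465e-04]), 'tool_pos': array([ 0.24238586, -0.57538751,  0.23789701]), 'eef_rot': array([ 9.80176333e-01,  1.98124926e-01, -2.55240023e-04, -8.97006295e-04]), 'contact_force': array([0.13669085, 0.64540836, 0.10386896]), 'moment': array([-0.03597098, -0.02967609, -0.04560149]), 'finger_force': 0.0, 'opening': 1.00107863214903}
top [[-0.025, -0.996, 0.086, 0.407], [-1.0, 0.023, -0.02, -0.058], [0.018, -0.086, -0.996, 1.022], [0.0, 0.0, 0.0, 1.0]] [[494.32093213732776, 0.0, 247.21968516991015], [0.0, 494.32093213732776, 195.53707042401595], [0.0, 0.0, 1.0]]
side [[-0.845, -0.322, 0.426, 0.152], [-0.534, 0.542, -0.649, 0.46], [-0.022, -0.776, -0.631, 0.589], [0.0, 0.0, 0.0, 1.0]] [[414.1609058499716, 0.0, 252.91986377982985], [0.0, 414.1609058499716, 192.15693139586912], [0.0, 0.0, 1.0]]
```

View pics/top0.png

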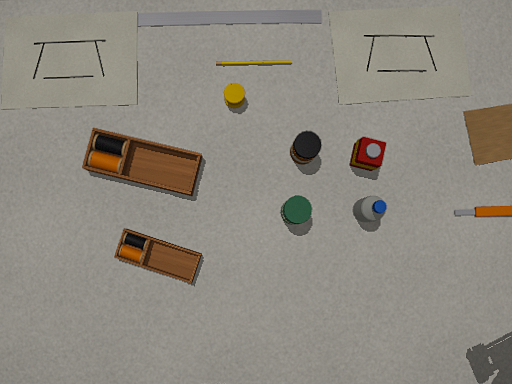

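View pics/side0.png

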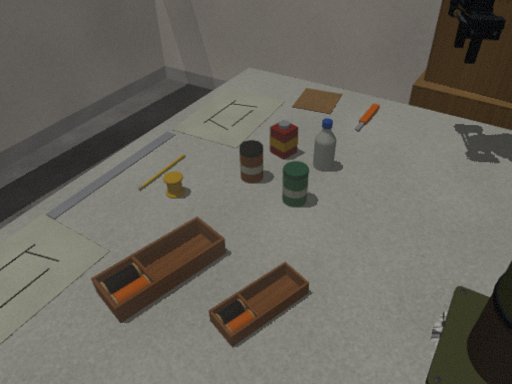

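The top view shows the large box at about (143,160) with its reels at the left end. The amber jar lid is at (307,145), the tin at (368,152), the green jar at (297,211) and the bottle at (373,209). The side view agrees.

```bash
cat >> h.py <<'E'
def blob(P,u0,v0,u1,v1,zl,zh):
    Q=P[v0:v1,u0:u1].reshape(-1,3); return Q[(Q[:,2]>zl)&(Q[:,2]<zh)]
def rect(Q): return cv2.minAreaRect((Q[:,:2]*1000).astype(np.float32))
E
python3 - <<'E'
from h import *
s=dict(np.load("top0.npz")); P=cloud(s)
B=blob(P,75,120,210,200,.030,.05); 
R=rect(B); print("box",R,len(B),np.median(B[:,2]))
pts=cv2.boxPoints(R); print(pts)
c=np.array(R[0]); e=[(pts[1]-pts[0]),(pts[2]-pts[1])]; L=max(e,key=np.linalg.norm); L=L/np.linalg.norm(L)
reel=P[153,103,:2]*1000
if (reel-c)@L<0:L=-L
print("bay",c-38*L,"ydir",L,np.degrees(np.arctan2(L[1],L[0])),"floor",P[172,165])
for n,w,zl,zh in [("jar",(285,125,330,170),.078,.095),("tinbody",(345,130,392,175),.068,.0785),("tincap",(345,130,392,175),.081,.095),("green",(275,190,318,232),.078,.095),("bottle",(350,190,392,228),.03,.14)]:
    Q=blob(P,*w,zl,zh); print(n,rect(Q),cv2.minEnclosingCircle((Q[:,:2]*1000).astype(np.float32)),np.median(Q[:,2]),len(Q))
    if n=="tinbody": print(cv2.boxPoints(rect(Q)))
print("table",np.nanmedian(P[260:300,300:400,2]))
E
```

```text
box ((568.4445190429688, 133.8620147705078), (228.73976135253906, 86.82461547851562), 74.89595031738281) 2019 0.038000089367525636
[[496.73026   34.755188]
 [580.5554    12.131065]
 [640.1588   232.96884 ]
 [556.3336   255.59296 ]]
bay [558.5427475  97.1747551] ydir [0.26057294 0.96545416] 74.895935 floor [0.54788437 0.09055077 0.00436467]
jar ((584.873291015625, -195.07684326171875), (50.60349655151367, 52.62992858886719), 87.01441955566406) ((585.177734375, -196.0103759765625), 26.792556762695312) 0.08522781175939398 588
tinbody ((571.5012817382812, -323.53045654296875), (50.984073638916016, 50.20443344116211), 74.7027816772461) ((571.8482055664062, -323.19989013671875), 33.986244201660156) 0.07498977080588093 454
[[ 540.563   -341.4967 ]
 [ 588.98865 -354.74194]
 [ 602.4396  -305.5642 ]
 [ 554.0139  -292.31897]]
tincap ((571.8773193359375, -323.3318786621094), (26.14942741394043, 27.04535675048828), 52.741233825683594) ((571.3547973632812, -323.97802734375), 14.406647682189941) 0.08556742759410818 163
green ((459.1868591308594, -173.15325927734375), (53.47651290893555, 51.54732131958008), 88.87287139892578) ((459.8233947753906, -173.06301879882812), 27.00985336303711) 0.08519903409600682 625
bottle ((458.62713623046875, -318.62506103515625), (49.322723388671875, 46.768646240234375), 5.795759677886963) ((459.18084716796875, -320.0301818847656), 25.22219467163086) 0.08724352875260916 650
table 0.0005067066428586786
```

Request:
move_arm([
  [50,-13,0,0,0,9,0],
  [105,-27,0,0,0,19,0],
  [160,-42,0,0,0,29,0],
  [215,-56,0,0,0,38,0],
  [270,-71,0,0,0,38,0],
], newtons=20)

```text
clock: 0.72
tool_pos: [0.4652, -0.4042, 0.2384]
eef_rot: [0.991, -0.132, -0.0, 0.0]
contact_force: [0.1, -1.0, 0.5]
opening: 1.001
finger_force: 0.0
```

```bash
cat >> h.py <<'E'
from scipy.spatial.transform import Rotation as Ro
def go(x,y,z,yaw):
    "shift (mm) and turn (deg) in tool axes to TCP at x,y,z mm, pointing down with tool x at world yaw deg"
    s=r.get_state(); R0=Ro.from_quat(s["eef_rot"])
    R1=Ro.from_euler("z",yaw,degrees=True)*Ro.from_euler("x",180,degrees=True)
    print("clock",s["clock"].__round__(2),"at",(s["tool_pos"]*1000).round(1),"q",s["q"].round(2),"open",round(float(s["opening"]),3))
    print("shift",R0.inv().apply(np.array([x,y,z])-s["tool_pos"]*1000).round(1),"turn",np.degrees((R0.inv()*R1).as_rotvec()).round(1))
E
python3 -c "
from h import *
go(571.7,-323.4,200,-15.3)"
```

```text
clock 0.72 at [ 465.2 -404.2  238.4] q [ 0.62  0.67  0.03  1.6  -0.02  0.87 -1.17] open 1.001
shift [  81.6 -105.9   38.3] turn [0.  0.  0.1]
```

Request:
move_arm([
  [32,-42,0,0,0,0,0],
  [64,-84,0,0,0,0,0],
  [82,-106,30,0,0,0,0],
  [82,-106,70,0,0,0,0],
  [82,-106,100,0,0,0,0],
])

```text
clock: 1.35
tool_pos: [0.5704, -0.3237, 0.1366]
eef_rot: [0.991, -0.131, -0.001, -0.0]
contact_force: [0.2, 0.0, -0.5]
opening: 0.997
finger_force: 0.0
```

```bash
python3 -c "
from h import *
go(571.7,-323.4,46,-15.3)
s=eyes.snapshot('side');cv2.imwrite('pics/a.png',s['frame'][60:260,160:400,::-1].repeat(3,0).repeat(3,1)[:600,:800])"
```

```text
clock 1.35 at [ 570.4 -323.7  136.6] q [ 0.43  0.85  0.04  1.56 -0.04  0.74 -1.35] open 0.997
shift [ 1.4 -0.5 90.6] turn [-0.   0.1  0.2]
```

View pics/a.png

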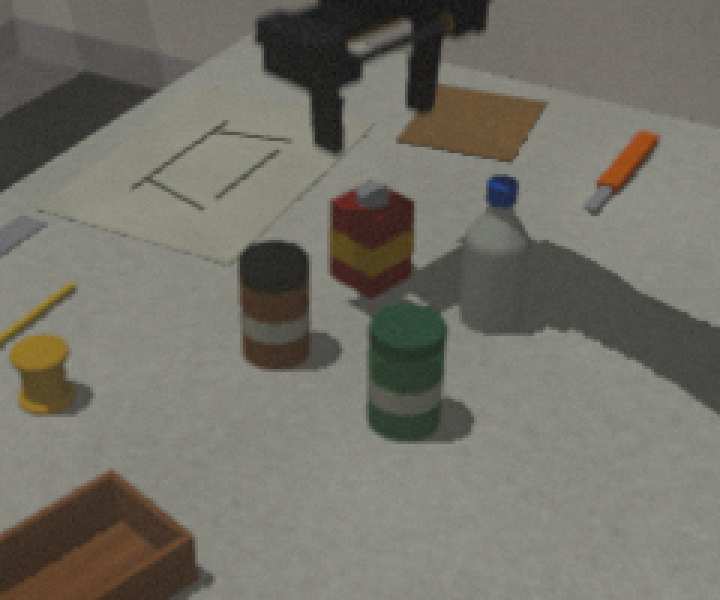

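The gripper is centred over the tin: fingers at crop (325,150) and (420,110), tin cap at (372,195). Descending and gripping.

Request:
move_arm([
  [1,0,35,0,0,0,0],
  [1,0,70,0,0,0,0],
  [1,0,90,0,0,0,0],
  [1,0,91,0,0,0,0],
  [1,0,91,0,0,0,0.5],
], newtons=25)

```text
clock: 2.02
tool_pos: [0.5726, -0.3256, 0.0489]
eef_rot: [0.991, -0.132, 0.001, 0.0]
contact_force: [0.1, 0.5, 0.2]
opening: 0.908
finger_force: 0.0
```

Request:
move_arm([
  [0,0,0,0,0,0,0.6],
  [0,0,0,0,0,0,0.7],
  [0,0,0,0,0,0,0.7],
  [0,0,0,0,0,0,0.7],
])

```text
clock: 2.52
tool_pos: [0.5721, -0.325, 0.0482]
eef_rot: [0.991, -0.132, 0.0, -0.0]
contact_force: [0.5, 1.7, 4.3]
opening: 0.562
finger_force: 25.0
```

Request:
move_arm([
  [0,0,-20,0,0,0,0.7],
  [0,0,-50,0,0,0,0.7],
  [0,0,-85,0,0,0,0.7],
  [0,0,-112,0,0,0,0.7],
  [0,0,-112,0,0,0,0.7],
])

```text
clock: 3.15
tool_pos: [0.5732, -0.3262, 0.1628]
eef_rot: [0.991, -0.132, 0.003, 0.001]
contact_force: [-0.3, 0.1, -1.4]
opening: 0.558
finger_force: 25.0
```

```bash
python3 -c "
from h import *
go(549.1,62.4,160,-15.1)"
```

```text
clock 3.15 at [ 573.2 -326.2  162.8] q [ 0.43  0.82  0.04  1.54 -0.04  0.78 -1.35] open 0.558
shift [-125.  -368.7    1.5] turn [ 0.1 -0.3 -0.1]
```

Request:
move_arm([
  [-8,-24,0,0,0,0,0.7],
  [-20,-60,0,0,0,0,0.7],
  [-34,-102,0,0,0,0,0.7],
  [-49,-145,0,0,0,0,0.7],
  [-63,-187,0,0,0,0,0.7],
])

```text
clock: 3.78
tool_pos: [0.5588, -0.1265, 0.1587]
eef_rot: [0.991, -0.132, -0.001, -0.0]
contact_force: [0.5, 0.4, -3.3]
opening: 0.566
finger_force: 25.0
```

Request:
move_arm([
  [-14,-42,0,0,0,0,0.7],
  [-29,-85,0,0,0,0,0.7],
  [-43,-128,0,0,0,0,0.7],
  [-55,-163,0,0,0,0,0.7],
  [-62,-182,0,0,0,0,0.7],
])

```text
clock: 4.4
tool_pos: [0.5464, 0.0667, 0.1586]
eef_rot: [0.991, -0.13, -0.001, -0.0]
contact_force: [-0.2, 0.0, -2.5]
opening: 0.568
finger_force: 25.0
```

```bash
python3 -c "
from h import *
go(549.1,62.4,53,-15.1)
for n in ('top','side'):
    s=eyes.snapshot(n);np.savez(n+'1.npz',**s)
    f=s['frame'][90:240,60:260] if n=='top' else s['frame'][120:320,80:280]
    cv2.imwrite('pics/b%s.png'%n,cv2.resize(f[...,::-1],None,fx=2.9,fy=2.9))
go(549.1,62.4,53,-15.1)"
```

```text
clock 4.4 at [546.4  66.7 158.6] q [-0.27  0.71  0.11  1.88 -0.14  0.56 -1.9 ] open 0.568
shift [  4.    3.4 105.6] turn [-0.   0.1  0.1]
clock 4.5 at [546.4  67.2 158.7] q [-0.27  0.71  0.11  1.88 -0.14  0.57 -1.9 ] open 0.568
shift [  4.1   4.  105.7] turn [-0.1  0.1  0.3]
```

View pics/bside.png

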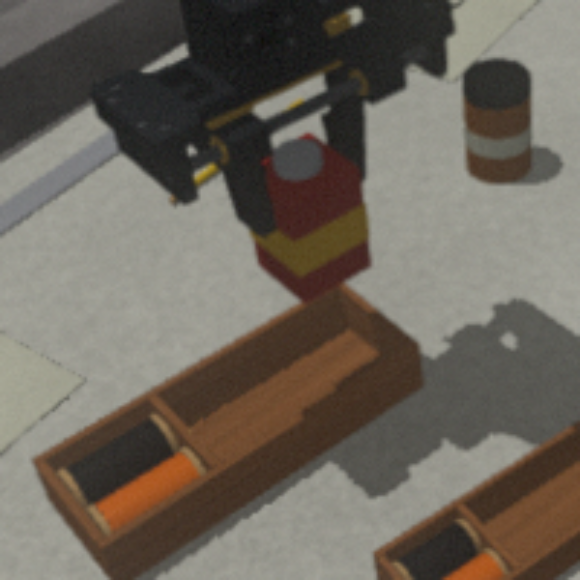

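The tin hangs upright and square in the grip (crop 310,220), just above the empty end of the bay. Next I correct sideways and lower it.

Request:
move_arm([
  [4,4,10,0,0,0,0.7],
  [4,4,35,0,0,0,0.7],
  [4,4,60,0,0,0,0.7],
  [4,4,78,0,0,0,0.7],
  [4,4,85,0,0,0,0.7],
])

```text
clock: 5.12
tool_pos: [0.5497, 0.0562, 0.073]
eef_rot: [0.991, -0.133, -0.001, 0.001]
contact_force: [-0.1, -0.3, -2.2]
opening: 0.564
finger_force: 25.0
```

```bash
python3 -c "
from h import *
go(549.1,62.4,53,-15.1)"
```

```text
clock 5.12 at [549.7  56.2  73. ] q [-0.23  0.85  0.08  1.91 -0.15  0.38 -1.88] open 0.564
shift [-2.1 -5.9 20. ] turn [ 0.1  0.1 -0.2]
```

Request:
move_arm([
  [0,0,0,0,0,0,0.7],
  [0,0,0,0,0,0,0.7],
])

```text
clock: 5.38
tool_pos: [0.5509, 0.0583, 0.0753]
eef_rot: [0.991, -0.132, 0.001, 0.0]
contact_force: [0.5, 0.4, -1.9]
opening: 0.569
finger_force: 25.0
```

```bash
python3 -c "
from h import *
go(549.1,62.4,53,-15.1)
s=r.get_state();print(s['contact_force'],s['moment'])"
```

```text
clock 5.38 at [550.9  58.3  75.3] q [-0.23  0.85  0.08  1.91 -0.15  0.39 -1.88] open 0.569
shift [-2.9 -3.5 22.3] turn [-0.  -0.1 -0.1]
[ 0.53437566  0.43002211 -1.92572446] [0.06213581 0.00883329 0.02207923]
```

Request:
move_arm([
  [-1,-2,6,0,0,0,0.7],
  [-2,-3,11,0,0,0,0.7],
  [-2,-3,15,0,0,0,0.7],
  [-2,-3,18,0,0,0,0.7],
  [-2,-3,18,0,0,0,0.7],
])

```text
clock: 6.0
tool_pos: [0.5491, 0.0622, 0.0564]
eef_rot: [0.991, -0.132, -0.0, 0.0]
contact_force: [0.6, -0.8, -1.6]
opening: 0.565
finger_force: 25.0
```

Request:
move_arm([
  [0,0,1,0,0,0,0.7],
  [0,0,2,0,0,0,0.7],
  [0,0,3,0,0,0,0.7],
  [0,0,3,0,0,0,0.7],
])

```text
clock: 6.5
tool_pos: [0.5492, 0.0623, 0.0537]
eef_rot: [0.991, -0.132, -0.0, 0.0]
contact_force: [-0.5, 0.1, -2.9]
opening: 0.561
finger_force: 25.0
```

Not yet in contact (force still about -2.5 N, the tin's weight), so I go on by millimetres.

Request:
move_arm([
  [0,0,1,0,0,0,0.7],
  [0,0,2,0,0,0,0.7],
  [0,0,2,0,0,0,0.7],
  [0,0,2,0,0,0,0.7],
])

```text
clock: 7.0
tool_pos: [0.5493, 0.0623, 0.0531]
eef_rot: [0.991, -0.132, 0.0, -0.0]
contact_force: [-3.2, 0.7, 11.8]
opening: 0.568
finger_force: 25.0
```

The tin is on the floor. Release and rise.

Request:
move_arm([
  [0,0,-1,0,0,0,0.3],
  [0,0,-1,0,0,0,0.1],
  [0,0,-1,0,0,0,0],
  [0,0,-1,0,0,0,0],
])

```text
clock: 7.5
tool_pos: [0.5492, 0.0622, 0.0526]
eef_rot: [0.991, -0.132, -0.0, 0.0]
contact_force: [-0.2, 0.7, -0.0]
opening: 0.992
finger_force: 0.0
```

Request:
move_arm([
  [0,0,-20,0,0,0,0],
  [0,0,-55,0,0,0,0],
  [0,0,-95,0,0,0,0],
  [0,0,-110,0,0,0,0],
])

```text
clock: 8.0
tool_pos: [0.5503, 0.0623, 0.1646]
eef_rot: [0.991, -0.132, 0.002, -0.0]
contact_force: [-0.1, 0.7, -0.1]
opening: 0.999
finger_force: 0.0
```

```bash
python3 -c "
from h import *
go(585,-195.3,160,-105.1)
go(585,-195.3,160,74.9)"
```

```text
clock 8.0 at [550.3  62.3 164.6] q [-0.27  0.7   0.12  1.87 -0.14  0.58 -1.9 ] open 0.999
shift [100.9 239.6   4.6] turn [-0.2 -0.1 89.9]
clock 8.0 at [550.3  62.3 164.6] q [-0.27  0.7   0.12  1.87 -0.14  0.58 -1.9 ] open 0.999
shift [100.9 239.6   4.6] turn [  0.1  -0.2 -90.1]
```

Request:
move_arm([
  [15,35,0,0,0,-10,0],
  [38,90,0,0,0,-20,0],
  [61,145,0,0,0,-30,0],
  [84,200,0,0,0,-40,0],
  [101,240,0,0,0,-50,0],
])

```text
clock: 8.62
tool_pos: [0.5832, -0.1992, 0.1616]
eef_rot: [0.954, 0.301, -0.001, 0.0]
contact_force: [0.2, 0.7, -0.4]
opening: 0.999
finger_force: 0.0
```

Request:
move_arm([
  [0,0,0,0,0,-10,0],
  [0,0,0,0,0,-20,0],
  [0,0,0,0,0,-30,0],
  [0,0,0,0,0,-40,0],
  [0,0,0,0,0,-40,0],
])

```text
clock: 9.25
tool_pos: [0.5833, -0.1957, 0.1616]
eef_rot: [0.795, 0.607, -0.0, -0.001]
contact_force: [-0.0, -0.1, -0.6]
opening: 0.999
finger_force: 0.0
```

```bash
python3 - <<'E'
from h import *
go(585,-195.3,46,74.9)
s=eyes.snapshot('top'); P=cloud(s); np.savez('top2.npz',**s)
B=blob(P,85,120,225,205,.069,.0785); C=blob(P,85,120,225,205,.081,.095)
print(rect(B),len(B),np.median(B[:,2]))
print(cv2.minEnclosingCircle((C[:,:2]*1000).astype(np.float32)),np.median(C[:,2]))
f=s['frame'][90:240,60:390]; cv2.imwrite('pics/c.png',cv2.resize(f[...,::-1],None,fx=2.4,fy=2.4))
E
```

```text
clock 9.25 at [ 583.3 -195.7  161.6] q [ 0.47  0.79 -0.39  1.66  0.4   0.77 -0.38] open 0.999
shift [  0.7   1.7 115.6] turn [-0.1 -0.1 -0.2]
((548.3102416992188, 61.71107482910156), (50.150840759277344, 50.52971649169922), 74.54436492919922) 103 0.07735299819294561
((550.3828735351562, 61.84225845336914), 32.606658935546875) 0.08420812063336836
```

View pics/c.png

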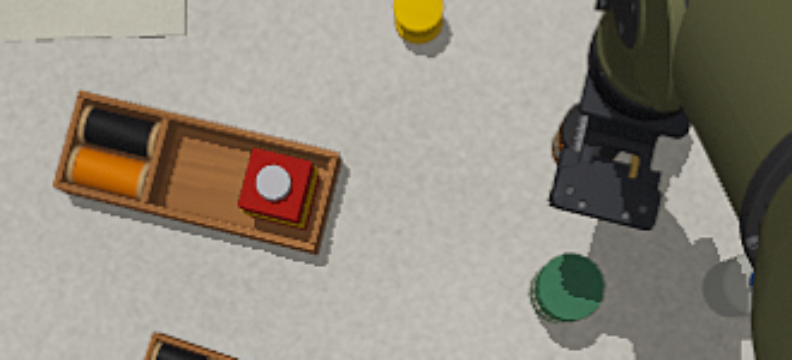

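The tin stands square in the right end of the bay (crop 275,183), and the green jar is untouched (570,287). Next I descend on the amber jar.

Request:
move_arm([
  [1,1,30,0,0,0,0],
  [1,1,70,0,0,0,0],
  [1,1,100,0,0,0,0],
  [1,1,115,0,0,0,0],
  [1,1,115,0,0,0,0],
])

```text
clock: 9.93
tool_pos: [0.5848, -0.1948, 0.047]
eef_rot: [0.794, 0.607, -0.001, -0.001]
contact_force: [-0.4, -0.3, 0.8]
opening: 0.997
finger_force: 0.0
```

Request:
move_arm([
  [0,0,0,0,0,0,0.3],
  [0,0,0,0,0,0,0.6],
  [0,0,0,0,0,0,0.7],
  [0,0,0,0,0,0,0.7],
  [0,0,0,0,0,0,0.7],
])

```text
clock: 10.55
tool_pos: [0.5856, -0.1952, 0.0483]
eef_rot: [0.794, 0.608, 0.0, 0.0]
contact_force: [-0.2, 0.3, 4.2]
opening: 0.605
finger_force: 25.0
```

Request:
move_arm([
  [0,0,-20,0,0,0,0.7],
  [0,0,-55,0,0,0,0.7],
  [0,0,-95,0,0,0,0.7],
  [0,0,-120,0,0,0,0.7],
  [0,0,-120,0,0,0,0.7],
])

```text
clock: 11.18
tool_pos: [0.5865, -0.1952, 0.1703]
eef_rot: [0.794, 0.608, 0.001, 0.002]
contact_force: [0.5, 0.6, -3.0]
opening: 0.605
finger_force: 25.0
```

```bash
python3 -c "
from h import *
go(567.9,131.9,165,74.9)
s=r.get_state();print(s['contact_force'],s['finger_force'])"
```

```text
clock 11.18 at [ 586.5 -195.2  170.3] q [ 0.47  0.78 -0.4   1.65  0.4   0.79 -0.38] open 0.605
shift [ 310.9 -103.5    4.8] turn [ 0.3 -0.  -0.1]
[ 0.53921712  0.64048165 -2.98033362] 24.999990686774254
```

Request:
move_arm([
  [20,-7,0,0,0,0,0.7],
  [55,-18,0,0,0,0,0.7],
  [95,-32,0,0,0,0,0.7],
  [135,-45,0,0,0,0,0.7],
  [175,-58,0,0,0,0,0.7],
])

```text
clock: 11.8
tool_pos: [0.5731, -0.0077, 0.1662]
eef_rot: [0.794, 0.608, -0.001, -0.001]
contact_force: [0.7, -0.5, -1.6]
opening: 0.604
finger_force: 25.0
```

Request:
move_arm([
  [40,-13,0,0,0,0,0.7],
  [80,-27,0,0,0,0,0.7],
  [115,-38,0,0,0,0,0.7],
  [136,-45,0,0,0,0,0.7],
  [136,-45,0,0,0,0,0.7],
])

```text
clock: 12.42
tool_pos: [0.5648, 0.1359, 0.1665]
eef_rot: [0.792, 0.61, -0.001, -0.002]
contact_force: [0.4, -0.5, -2.5]
opening: 0.606
finger_force: 25.0
```

```bash
python3 -c "
from h import *
go(567.9,131.9,53,74.9)
s=eyes.snapshot('side')
cv2.imwrite('pics/d.png',cv2.resize(s['frame'][120:320,80:280,::-1],None,fx=2.9,fy=2.9))
go(567.9,131.9,53,74.9)"
```

```text
clock 12.43 at [564.8 135.9 166.5] q [-0.12  0.74 -0.34  1.76  0.35  0.7  -0.91] open 0.606
shift [ -3.2   4.4 113.5] turn [-0.2 -0.   0.3]
clock 12.47 at [565.4 133.2 166.6] q [-0.11  0.74 -0.34  1.76  0.36  0.7  -0.91] open 0.608
shift [ -0.4   3.  113.6] turn [-0.1  0.1  0.1]
```

View pics/d.png

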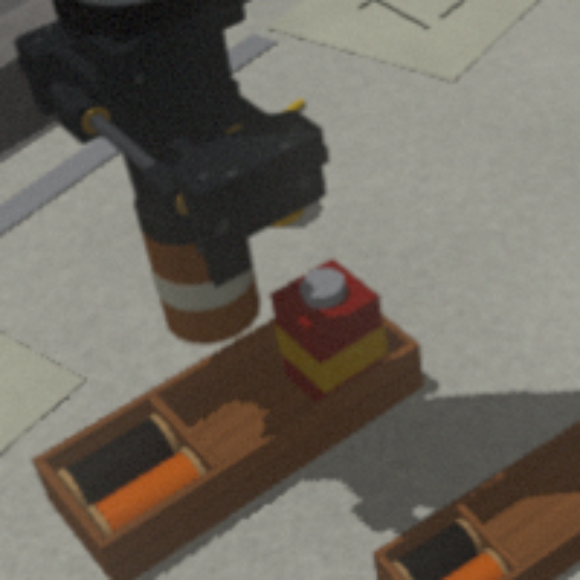

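The jar is upright above the bay's free part (crop 205,290) and the tin is in place (330,330). Lowering.

Request:
move_arm([
  [0,3,15,0,0,0,0.7],
  [0,3,45,0,0,0,0.7],
  [0,3,72,0,0,0,0.7],
  [0,3,88,0,0,0,0.7],
  [0,3,88,0,0,0,0.7],
])

```text
clock: 13.1
tool_pos: [0.5692, 0.13, 0.0782]
eef_rot: [0.794, 0.607, -0.001, -0.0]
contact_force: [0.5, 0.6, -1.8]
opening: 0.61
finger_force: 25.0
```

Request:
move_arm([
  [0,0,0,0,0,0,0.7],
  [0,0,0,0,0,0,0.7],
])

```text
clock: 13.35
tool_pos: [0.5707, 0.1314, 0.0807]
eef_rot: [0.794, 0.608, 0.001, 0.0]
contact_force: [-0.4, -0.4, -3.1]
opening: 0.607
finger_force: 25.0
```

```bash
python3 -c "
from h import *
go(567.9,131.9,53,74.9)"
```

```text
clock 13.35 at [570.7 131.4  80.7] q [-0.15  0.87 -0.27  1.8   0.42  0.52 -0.96] open 0.607
shift [-0.3 -2.9 27.7] turn [ 0.1 -0.1 -0.1]
```

Request:
move_arm([
  [0,-1,6,0,0,0,0.7],
  [0,-2,12,0,0,0,0.7],
  [0,-2,18,0,0,0,0.7],
  [0,-2,23,0,0,0,0.7],
  [0,-2,23,0,0,0,0.7],
])

```text
clock: 13.98
tool_pos: [0.5677, 0.1317, 0.0561]
eef_rot: [0.794, 0.608, -0.0, -0.0]
contact_force: [1.1, -0.2, -1.1]
opening: 0.608
finger_force: 25.0
```

Request:
move_arm([
  [0,0,1,0,0,0,0.7],
  [0,0,2,0,0,0,0.7],
  [0,0,3,0,0,0,0.7],
  [0,0,3,0,0,0,0.7],
])

```text
clock: 14.48
tool_pos: [0.568, 0.1317, 0.0537]
eef_rot: [0.794, 0.608, -0.0, 0.0]
contact_force: [-0.5, -0.4, -1.6]
opening: 0.605
finger_force: 25.0
```

Request:
move_arm([
  [0,0,1,0,0,0,0.7],
  [0,0,2,0,0,0,0.7],
  [0,0,2,0,0,0,0.7],
  [0,0,2,0,0,0,0.7],
])

```text
clock: 14.98
tool_pos: [0.5681, 0.1318, 0.0532]
eef_rot: [0.794, 0.608, 0.0, 0.0]
contact_force: [-2.5, -0.6, 10.5]
opening: 0.605
finger_force: 25.0
```

The jar is on the floor. Release, rise, move aside and check.

Request:
move_arm([
  [0,0,-1,0,0,0,0.3],
  [0,0,-1,0,0,0,0.1],
  [0,0,-1,0,0,0,0],
  [0,0,-1,0,0,0,0],
])

```text
clock: 15.48
tool_pos: [0.568, 0.1318, 0.0525]
eef_rot: [0.794, 0.608, -0.0, -0.0]
contact_force: [0.9, -0.1, 0.7]
opening: 0.995
finger_force: 0.0
```

Request:
move_arm([
  [0,0,-20,0,0,0,0],
  [0,0,-55,0,0,0,0],
  [0,0,-100,0,0,0,0],
  [0,0,-150,0,0,0,0],
  [0,0,-160,0,0,0,0],
])

```text
clock: 16.1
tool_pos: [0.5699, 0.1325, 0.216]
eef_rot: [0.794, 0.608, 0.003, 0.001]
contact_force: [0.3, 1.0, -0.3]
opening: 1.0
finger_force: 0.0
```

Request:
move_arm([
  [-45,0,0,0,0,0,0],
  [-95,0,0,0,0,0,0],
  [-145,0,0,0,0,0,0],
  [-195,0,0,0,0,0,0],
  [-240,0,0,0,0,0,0],
])

```text
clock: 16.73
tool_pos: [0.5039, -0.1018, 0.2117]
eef_rot: [0.794, 0.607, -0.001, -0.001]
contact_force: [0.7, 0.7, -0.6]
opening: 1.002
finger_force: 0.0
```

```bash
python3 - <<'E'
from h import *
s=eyes.snapshot('top'); P=cloud(s)
b=np.array([558.5,97.2]);y=np.array([.2606,.9655]);x=np.array([y[1],-y[0]])
for n,w,zl,zh in [("tin",(140,120,230,205),.081,.095),("jar",(85,120,165,205),.082,.1),("green",(275,190,318,232),.078,.095)]:
    Q=blob(P,*w,zl,zh)
    if len(Q)<5: print(n,len(Q)); continue
    c=np.array(cv2.minEnclosingCircle((Q[:,:2]*1000).astype(np.float32))[0]); print(n,c,"bay xy",(c-b)@x,(c-b)@y,"z",np.median(Q[:,2]),len(Q))
v=eyes.snapshot('side')
f=np.hstack([cv2.resize(s['frame'][90:240,60:260],(400,300)),cv2.resize(v['frame'][120:320,80:347],(400,300))])
cv2.imwrite('pics/e.png',f[...,::-1])
E
```

```text
tin [556.99645996  85.56278992] bay xy 1.5809890399169928 -11.627548869323734 z 0.08913417978984173 577
jar [557.99291992 116.14625549] bay xy -5.4269799969482415 18.160464610290525 z 0.09009432970876541 622
green 0
```

View pics/e.png

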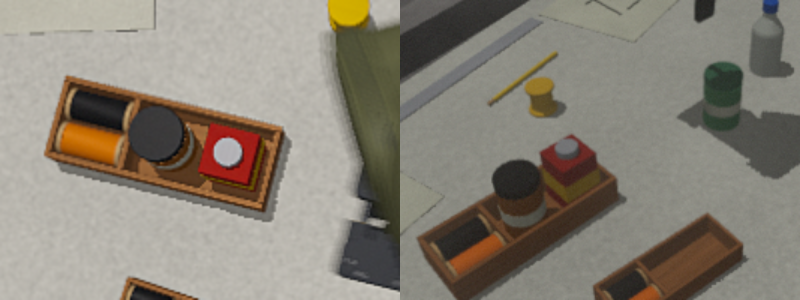

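Both stand upright in the bay, jar at (158,135) and tin at (230,150), with tops at 90 mm as they should be. The green jar is untouched, and the arm is clear.

```bash
python3 -c "
from h import *
print(finish_job())"
```

```text
the job is handed in; nothing more can be done
None
```

The amber jar and the red tin stand upright, side by side and released in the large box's empty bay, the green jar was not touched, and the job is handed in (verdict not shown) at about 17 s of the 58 s limit.

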